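# Settle a sealed core case heavy end down and lock the tipping stand

### The arm

A 6-joint arm with a two-finger parallel gripper is mounted at the origin on the work surface. World frame = base frame: x ahead of the robot, y to its left, z up, the work surface at z = 0. Lengths are in m, angles in rad, forces in N, time in s.
With the tool pointing down it reaches from about 0.275 to 0.975 m from the base axis. Payload 8.4 kg.
Tool frame: the origin (TCP) lies where the fingers leave the gripper's body, on its centre line; the fingertips stand 88 mm ahead of it and the grasp point (between the pads) lies 69 mm ahead of it; z points along the fingers, y is the direction in which the jaws open and shut (so a half turn about z gives the same grasp; the last joint's range is limited). The gripper opens to 92 mm and grips with 3 to 60 N. Pads are 20 mm wide; open, the fingers measure 128 mm over their backs; the gripper's body (75 mm by 189 mm) begins 69 mm behind the grasp point.
Start: joints at [1.148, 0.353, 1.633, -0, 1.155, -0.002], TCP at [0.255, 0.57, 0.303] pointing down, gripper open.
Joint ranges: [-2.63, 2.63], [-0.92, 2.1], [0.06, 2.66], [-1.3, 4.44], [0, 2.69], [-3.02, 3.02]. Speed limits (rad/s): [2.22, 2.22, 2.79, 3.14, 3.14, 3.14].

### API

Orientations are given as a rotation vector (axis times angle).
In Python, from rig import env gives the robot as it stands.
- The arm moves only by the tool move_arm, never from a script. Its argument "motion" is a list of rows, each an object with "twist": the turn, a rotation vector about the tool's x, y, z in rad, a list of three; "slide": the shift along the tool's x, y, z in m, a list of three; "gripper": the opening in per cent of the stroke, from 0 (shut) to 100 (fully open). In form: [{"twist": [wx, wy, wz], "slide": [x, y, z], "gripper": gripper}, ...]. A call has 1 to 20 rows; each row is the pose to reach, as a shift and turn from the pose commanded when the call began, along the tool's axes at that moment; what a row does not reach only later rows make up. A row lasts 1/8 s, in which the tool goes at most 62.5 mm and 10.7 degrees, less where a joint would pass 70% of its speed; a pose out of reach is approached as far as the arm can. A call with a gripper value outside its range is refused whole. The fingers move at their own pace and stop on an object; "newtons" is the grip in N (left out, the last holds). Time passes only in rows, so rows that repeat a pose let the fingers close. It gives the time, the measured TCP pose, the force and the opening at its end, in the units of the state.
- env.get_state(): the state, without advancing time (a new reading comes with each control period).
- env.read_camera(name): name is "side" or "top" or "wrist"; returns the picture (384x512x3 uint8, red, green, blue); there is no depth.
- env.get_calibration(name): a dict with "vfov" (degrees; the focal length in pixels is half the picture's height over the tangent of half this angle, whatever the lens; pixels are square), "cx", "cy" (the principal point, pixels), "position" and "rotation" of the camera in the world. Camera axes: x right, y down, z forward; pixel columns grow to the right and rows downward; lengths in m; the calibration is good to about 2 mm. A picture is of the moment at which its call begins: read the wrist's pose just before it. get_calibration takes no time and is no camera call; for the wrist camera it gives the pose at the moment of the call.
- env.sign_off(): hands the job in, once; it reports no verdict.
Trained networks look in the newest picture that a camera, given by its name, has taken for a name from the list of things; names that differ only in an ending like _2 or _b are one class to them, and where a whole thing is asked for, a point or a joint stands for the part that bears it (a point fixed in the world has none). Each returns a list of dicts, best first, with "conf" (0 to 1); they miss things now and then, are a little off and sometimes report something else, mostly with a low value. They report only what shows in the picture. A call takes as long as a camera call. They do not tell look-alikes from the thing itself.
- env.spot_in(camera, query): "point" ([column, row] in pixels, amid what is visible of it).
- env.mark_of(camera, query): "point" ([column, row] in pixels: a listed point, or the origin of a listed thing).
The state is a dict: "time_s": time; "qpos": joint angles; "joint_vel": joint speeds; "tau": joint torques, N m; "ee_pos": TCP position; "tool_rot": TCP orientation; "ft_force": force on the tool from outside, world axes, zero at the start; "torque": the same for the moment, N m; "finger_gap": finger opening in m.
Only numpy, scipy, OpenCV 4.12 (cv2) and the standard library are available. Lean on these libraries where they do the work, as an engineer would, in place of code of your own. Each camera call takes 0.05 s, during which the arm holds its last target.

### The job

One end of the sealed core case is heavier, but nothing on the outside shows which: lift the case by its swinging carry handle and see which end dips. Then set it down gently and let go of it in the stand's rocking tray with the heavy end at the ball-knob end, so that the tray tips down towards the knob and never the other way. Last, lock the tray by turning the steel ball knob clockwise as far as it goes, and do not push the other things on the bench about.

Things in the scene. Friction and masses are not known exactly. Their poses are not given: they have to be found in the camera images.
- case: Sealed square aluminium case with grey end caps, 150 x 40 x 40 mm, about 0.4 to 0.55 kg, lying on the bench. Origin: centre of its underside; x runs along its length, z up. Both ends look the same; one, unknown and changing from start to start, holds a heavy core. Lifted by its handle, the case dips 17 degrees at the heavy end. Either end may lie at the knob: weight alone decides.
- case_handle (a point): Centre of the white grip bar of the case's handle: 14 mm thick along the case, 54 mm long across it, 16 mm high; its centre is 70 mm above the case's underside, over its middle, when upright. Two steel arms pivot freely on the case's middle (20 mm above its underside), 17 degrees each way; at rest the bar stays up. y runs along the bar, x along the case, z up.
- stand: Fixed tipping stand: grey base plate 262 x 90 x 12 mm with the rocking tray, and at its +x end a grey block 50 x 56 mm, 52 mm tall, that carries the ball knob. Origin: on the bench under the tray's pivot; x points to the knob, 140 mm away; z up. The plate ends 94 mm to -x and 168 mm to +x of the origin.
- tray_floor (a point): Middle of the aluminium rocking tray's floor, 46 mm above the bench when level (pivot 6 mm below it). Moves with the tray; x along the tray to the knob, z out of the floor. Inside 158 x 48 mm, flared ends 25 mm high, side walls 19 mm high near the ends only: the middle is open for the case's handle arms. The case lies lengthwise on this floor, its origin at this point.
- rocker (a joint): Tilt of the rocking tray: 0 is level (a weak spring keeps the empty tray there), +0.17 rad is tipped fully down at the knob end, -0.17 fully down at the other end. The case's weight tips it fully to the heavy end.
- knob_ball (a point): Centre of the smooth steel ball of the knob, 44 mm in diameter, 90 mm above the bench, on a 12 mm vertical stem; the block's top lies 38 mm below. Grip it at this height from above, across its widest part; higher up the fingers slip off.
- brake (a joint): Turn of the ball knob about its vertical axis: grows clockwise seen from above, from 0 (loose) to a stop at 1.4 rad (locked). Starts at 0 to 0.25. It stays where it is left; turning it takes about 0.05 N m.
- retort: Fixed retort stand at the back: upright 12 mm rod at the origin, 330 mm tall, on a low base plate 100 x 130 mm; a clamp at 220 mm height reaches 95 mm to its +x. Do not carry the case into it.
- jar: Brown glass jar with a black lid, 52 mm across, 95 tall, standing off one end of the case. Bystander: leave it. Origin: centre of its underside.
- cup_1: Lidded white sample cup, 52 mm across, 70 tall, standing beside the case. Bystander: leave it. Origin: centre of its underside.
- cup_2: Lidded white sample cup, 52 mm across, 70 tall, standing on the other side of the case. Bystander: leave it. Origin: centre of its underside.
- cup_3: Lidded brown sample cup, 46 mm across, 55 tall, standing beside the stand's tray. Bystander: leave it. Origin: centre of its underside.
- beaker: Open glass beaker, 64 mm across, 75 tall, standing beside the stand. Bystander: leave it. Origin: centre of its underside.
- wash_bottle: White plastic bottle, 68 mm across, 165 tall, at the back. Bystander: leave it. Origin: centre of its underside.
- dish: Shallow steel dish, 90 mm across, 22 tall, at the back. Bystander: leave it. Origin: centre of its underside.
- can: Steel can, 60 mm across, 85 tall, at the back. Bystander: leave it. Origin: centre of its underside.
There are look-alikes about, which are no part of the job. Leave any orange, purple or yellow look-alike of the case alone.

How it is judged:
On the way, in this order (a step that is already met when the one before it is completed fails the run):
1. the case is held up clear of the bench by its handle, one end dipping (height (world z) of case above 0.06 m and (angle between case's own x axis and vertical below 1.42 rad or angle between case's own x axis and vertical above 1.72 rad)), for 0.2 s.
2. the case lies in the tray, let go, and the tray is tipped down at the knob end, with the knob not yet turned (x of case in the frame of tray_floor between -0.012 and 0.012 m and y of case in the frame of tray_floor between -0.008 and 0.008 m and z of case in the frame of tray_floor between -0.006 and 0.006 m and angle between the x axis of case and the x axis of tray_floor, either way round below 0.1 rad and angle between case's own z axis and vertical below 0.3 rad and value of joint rocker above 0.12 rad and linear speed of case below 0.02 m/s and angular speed of case below 0.15 rad/s and contact force between case and the fingers below 0.05 N and value of joint brake below 0.6 rad), for 0.3 s.
3. the ball knob is turned clockwise to its stop (value of joint brake above 1.25 rad), for 0.1 s.
At the end, for the whole second after the job is handed in: The case lies flat on the tray's floor (within 12 mm along and 8 mm across of the tray's middle, 6 mm of its floor, 0.1 rad in line with it), right side up, released and at rest; the tray is tipped more than 0.12 rad down at the knob end; the ball knob stands beyond 1.25 rad (x of case in the frame of tray_floor between -0.012 and 0.012 m and y of case in the frame of tray_floor between -0.008 and 0.008 m and z of case in the frame of tray_floor between -0.006 and 0.006 m and angle between the x axis of case and the x axis of tray_floor, either way round below 0.1 rad and angle between case's own z axis and vertical below 0.3 rad and value of joint rocker above 0.12 rad and value of joint brake above 1.25 rad and linear speed of case below 0.02 m/s and angular speed of case below 0.15 rad/s and contact force between case and the fingers below 0.05 N); the robot touches nothing.
It fails at once if the tray is tipped down at the end away from the knob (beyond 0.1 rad) (value of joint rocker below -0.1 rad).
It fails at once if the case is dropped or pressed hard on the stand (over 50 N) (contact force between case and stand above 50 N).
It fails at once if a bystander is pushed more than 30 mm (distance of any of jar, cup_1, cup_2, cup_3, beaker, wash_bottle, dish, can from where it was at the start of the episode above 0.03 m).
It also fails if it takes over 61 s, if anything falls off the work surface, if the arm or the gripper's body presses on something with over 40 N, if the wrist force passes 120 N, or if a joint passes its speed limit or range.

## Working session

There is one attempt and no reset: what is moved stays moved. The work goes in short steps, Python scripts to look and compute and a tool call to move; the robot and the scene stay as the last step left them, time stands still between calls to the robot, and variables do not carry over. Pictures are saved under pics/ and viewed, and the job is handed in when it is done.

Besides the shell and the picture viewer there is one more tool, called after "Call:" in YAML: its name, and indented under it one key for each argument. move_arm: Moves the arm, as the interface text tells. Its arguments: {"type":"object","properties":{"motion":{"type":"array","items":{"type":"object","properties":{"twist":{"type":"array","items":{"type":"number"}},"slide":{"type":"array","items":{"type":"number"}},"gripper":{"type":"number"}}}},"newtons":{"type":"number"}},"required":["motion"]}

```bash
mkdir -p pics; ls; python3 - <<'E'
from rig import env
import cv2, numpy as np
for n in ("side","top","wrist"):
    im=env.read_camera(n); cv2.imwrite(f"pics/{n}0.png",im[:,:,::-1])
    c=env.get_calibration(n); print(n,{k:np.round(v,4).tolist() if not isinstance(v,str) else v for k,v in c.items()})
print(env.get_state())
E
```

```text
pics
side {'vfov': 51.5888, 'cx': 256.7055, 'cy': 195.9451, 'position': [0.1293, -0.7024, 0.8512], 'rotation': [-2.2375, 0.5874, -0.2431]}
top {'vfov': 56.085, 'cx': 262.6145, 'cy': 190.6369, 'position': [0.3624, 0.0381, 1.0861], 'rotation': [-2.149, 2.0947, -0.1539]}
wrist {'vfov': 71.3879, 'cx': 255.807, 'cy': 190.1905, 'position': [0.1927, 0.5979, 0.3851], 'rotation': [2.4579, 1.5941, 0.1935]}
{'time_s': 0.15, 'qpos': array([ 1.14757632e+00,  3.53516322e-01,  1.63399194e+00, -1.55993694e-07,
        1.15521233e+00, -2.41561862e-03]), 'joint_vel': array([-0.0011525 , -0.00298714, -0.00112327,  0.00038287,  0.00086938,
       -0.00024749]), 'tau': array([-4.97321344e-04, -5.94214082e+01, -3.34472466e+01,  6.97802799e-02,
        2.06281536e-02, -1.18994935e-04]), 'ee_pos': array([0.25519222, 0.57019173, 0.30210681]), 'tool_rot': array([-6.56081886e-01, -3.07207780e+00,  1.73170453e-03]), 'ft_force': array([ 0.13922045, -0.3043112 , -0.39173677]), 'torque': array([ 0.00229576,  0.05549937, -0.04955333]), 'finger_gap': 0.09206769506019262}
```

View pics/top0.png

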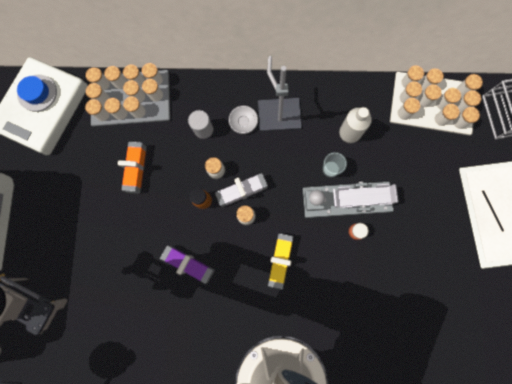

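View pics/side0.png

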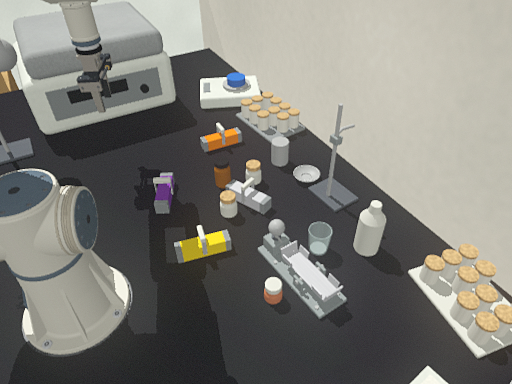

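View pics/wrist0.png

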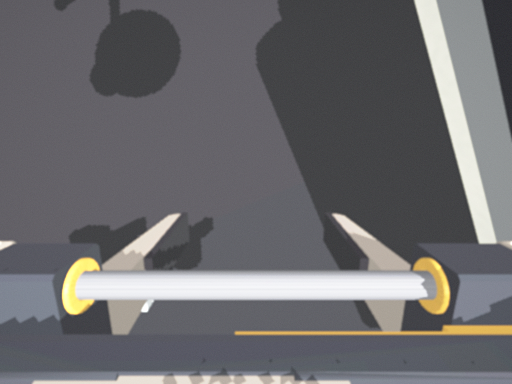

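The top view shows four case-like objects: silver (242,189), orange (133,167), purple (187,265) and yellow (281,262). Only the silver one is bare aluminium with grey caps, and it sits between two white cups with the jar at one end. The knob is at (317,199). I'll confirm the case in a crop and measure.

```bash
cat > h.py <<'E'
from rig import env
import cv2, numpy as np
from scipy.spatial.transform import Rotation as R
def ray(n,p,c=None):
    c=c or env.get_calibration(n); f=192/np.tan(np.radians(c['vfov'])/2)
    d=R.from_rotvec(c['rotation']).apply([(p[0]-c['cx'])/f,(p[1]-c['cy'])/f,1]); return np.array(c['position']),d
def onz(n,p,z,c=None):
    o,d=ray(n,p,c); return o+d*(z-o[2])/d[2]
def proj(n,P,c=None):
    c=c or env.get_calibration(n); f=192/np.tan(np.radians(c['vfov'])/2)
    q=R.from_rotvec(c['rotation']).inv().apply(np.array(P)-c['position']); return np.array([c['cx']+f*q[...,0]/q[...,2],c['cy']+f*q[...,1]/q[...,2]]).T
def tri(pa,pb,a='top',b='side'):
    A=np.zeros((3,3));y=np.zeros(3)
    for n,p in((a,pa),(b,pb)):
        o,d=ray(n,p);d/=np.linalg.norm(d);M=np.eye(3)-np.outer(d,d);A+=M;y+=M@o
    return np.linalg.solve(A,y)
def crop(n,x0,y0,w,h,s,name):
    im=env.read_camera(n)[y0:y0+h,x0:x0+w]; cv2.imwrite(f'pics/{name}.png',cv2.resize(im,None,fx=s,fy=s,interpolation=cv2.INTER_CUBIC)[:,:,::-1])
E
python3 - <<'E'
from h import *
crop('top',180,140,240,110,3.3,'ctop1'); crop('side',200,150,160,170,3.4,'cside1')
Z={'case':0,'case_handle':.07,'stand':0,'tray_floor':.046,'knob_ball':.09,'jar':0,'cup_1':0,'cup_3':0,'beaker':0,'retort':0,'wash_bottle':0}
for q,z in Z.items():
  for n in('top','side'):
    for d in env.mark_of(n,q)[:4]:
      print(q,n,round(d['conf'],2),np.round(d['point'],1),np.round(onz(n,d['point'],z),3)[:2])
E
```

```text
case top 0.93 [135.5 166.5] [0.614 0.465]
case top 0.67 [242.3 187.7] [0.555 0.13 ]
case top 0.67 [186.3 263.6] [0.322 0.288]
case top 0.66 [279.6 258. ] [0.346 0.011]
case side 0.83 [166.4 199.6] [0.322 0.263]
case side 0.76 [246.4 201.1] [0.54 0.13]
case side 0.76 [220.6 146.4] [0.598 0.445]
case side 0.67 [205.6 250.7] [0.345 0.006]
case_handle top 0.64 [182.4 263.6] [0.325 0.282]
case_handle top 0.63 [239.2 187.4] [0.543 0.133]
case_handle top 0.6 [129.4 162.6] [0.609 0.457]
case_handle side 0.64 [219.4 127.1] [0.608 0.465]
case_handle side 0.58 [201.6 230. ] [0.347 0.02 ]
case_handle side 0.51 [246.6 184.3] [0.542 0.128]
stand top 0.84 [362.8 199.8] [ 0.527 -0.237]
stand side 0.86 [304.4 281.9] [ 0.525 -0.218]
tray_floor top 0.76 [362.2 195.7] [ 0.532 -0.224]
tray_floor top 0.59 [215.9 169.5] [0.6   0.206]
tray_floor side 0.87 [310.2 271.8] [ 0.534 -0.226]
knob_ball top 0.63 [315.4 200.8] [ 0.507 -0.083]
knob_ball side 0.71 [273.5 226.3] [ 0.513 -0.081]
knob_ball side 0.61 [305.8 181.1] [0.692 0.031]
knob_ball side 0.43 [245.8 185.2] [0.528 0.104]
jar top 0.55 [201.5 198.4] [0.5
[... 348 characters left out ...]
608 0.216]
cup_3 top 0.76 [248.3 214.2] [0.474 0.108]
cup_3 top 0.57 [214.5 169.3] [0.611 0.218]
cup_3 top 0.5 [356.9 232.9] [ 0.426 -0.217]
cup_3 side 0.91 [270.2 296.2] [ 0.427 -0.211]
cup_3 side 0.72 [229.8 213.5] [0.47  0.105]
cup_3 side 0.51 [252.1 179.3] [0.608 0.216]
beaker top 0.81 [327.9 169.4] [ 0.618 -0.132]
beaker top 0.74 [359.4 198.1] [ 0.531 -0.227]
beaker side 0.84 [318.2 252.2] [ 0.614 -0.154]
beaker side 0.67 [367.3 248. ] [ 0.742 -0.21 ]
retort top 0.89 [280.2 118. ] [0.782 0.018]
retort top 0.23 [357.1 232.9] [ 0.426 -0.218]
retort side 0.64 [326.4 203.6] [ 0.752 -0.006]
wash_bottle top 0.69 [351.9 132.2] [ 0.739 -0.207]
wash_bottle side 0.79 [366.8 244.7] [ 0.749 -0.2  ]
```

View pics/ctop1.png

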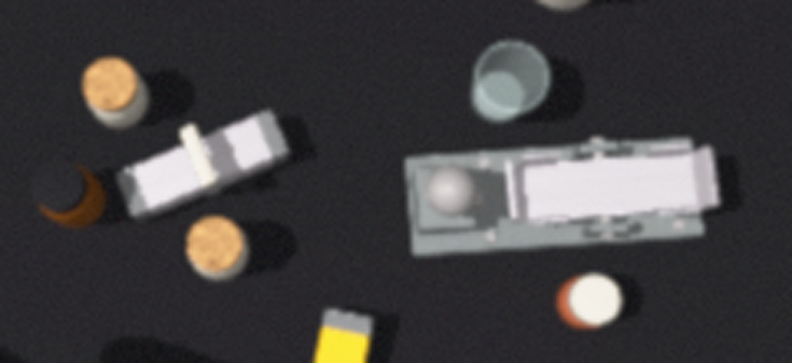

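View pics/cside1.png

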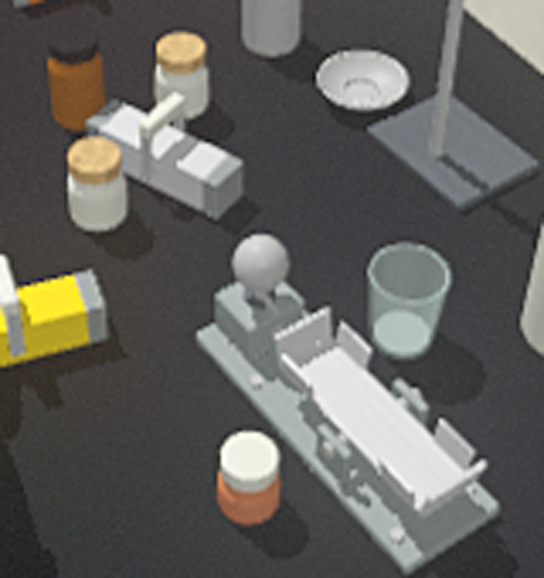

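The crops confirm it: the silver case is between cups at crop (110,85) and (215,245), with the jar at (70,190). The stand's knob is at crop (450,188) and its tray is to the right. Next I'll get the orientations.

```bash
python3 - <<'E'
from h import *
f=lambda p:np.array(p)/3.3+[180,140]
for nm,z,P in(('case',.04,[(118,178),(265,112),(288,150),(135,215)]),('plate',.012,[(405,157),(692,138),(705,236),(415,255)])):
    Q=np.array([onz('top',f(p),z)[:2] for p in P]); print(nm,Q.round(3).tolist(),Q.mean(0).round(4))
    for a,b in((0,1),(3,2),(0,3),(1,2)):
        d=Q[b]-Q[a];print(a,b,np.linalg.norm(d).round(4),np.arctan2(d[1],d[0]).round(3))
print(onz('top',f((450,188)),.09))
s=lambda p:np.array(p)/3.4+[200,150]
print('knob tri',tri(f((450,188)),s((261,263))),'handle',tri(f((198,154)),s((162,119))))
c=env.get_calibration('wrist');st=env.get_state();T=R.from_rotvec(st['tool_rot']);print(T.as_matrix().round(3))
print('cam in tool',T.inv().apply(c['position']-st['ee_pos']),(T.inv()*R.from_rotvec(c['rotation'])).as_matrix().round(3))
E
```

```text
case [[0.527, 0.204], [0.591, 0.074], [0.556, 0.053], [0.495, 0.187]] [0.5423 0.1295]
0 1 0.1443 -1.117
3 2 0.148 -1.139
0 3 0.0369 -2.67
1 2 0.0405 -2.58
plate [[0.558, -0.054], [0.581, -0.315], [0.492, -0.324], [0.468, -0.064]] [ 0.5247 -0.1894]
0 1 0.2623 -1.48
3 2 0.2613 -1.48
0 3 0.0902 -3.033
1 2 0.0901 -3.044
[ 0.51778994 -0.0855823   0.09      ]
knob tri [ 0.51893313 -0.08622582  0.08692028] handle [0.54712063 0.13101588 0.06264027]
[[-0.913  0.409 -0.   ]
 [ 0.409  0.913 -0.   ]
 [ 0.    -0.    -1.   ]]
cam in tool [ 0.06834859 -0.00030751 -0.08292704] [[ 0.001 -0.97  -0.242]
 [ 1.     0.001 -0.001]
 [ 0.001 -0.242  0.97 ]]
```

Call:
move_arm:
  motion:
    - {"twist":[0,0,2.277],"slide":[-0.443,-0.285,0.052],"gripper":65}
    - {"twist":[0,0,2.277],"slide":[-0.443,-0.285,0.052],"gripper":65}
    - {"twist":[0,0,2.277],"slide":[-0.443,-0.285,0.052],"gripper":65}
    - {"twist":[0,0,2.277],"slide":[-0.443,-0.285,0.052],"gripper":65}
    - {"twist":[0,0,2.277],"slide":[-0.443,-0.285,0.052],"gripper":65}
    - {"twist":[0,0,2.277],"slide":[-0.443,-0.285,0.052],"gripper":65}
    - {"twist":[0,0,2.277],"slide":[-0.443,-0.285,0.052],"gripper":65}
    - {"twist":[0,0,2.277],"slide":[-0.443,-0.285,0.052],"gripper":65}
    - {"twist":[0,0,2.277],"slide":[-0.443,-0.285,0.052],"gripper":65}
    - {"twist":[0,0,2.277],"slide":[-0.443,-0.285,0.052],"gripper":65}
    - {"twist":[0,0,2.277],"slide":[-0.443,-0.285,0.052],"gripper":65}
    - {"twist":[0,0,2.277],"slide":[-0.443,-0.285,0.052],"gripper":65}
    - {"twist":[0,0,2.277],"slide":[-0.443,-0.285,0.052],"gripper":65}
    - {"twist":[0,0,2.277],"slide":[-0.443,-0.285,0.052],"gripper":65}
    - {"twist":[0,0,2.277],"slide":[-0.443,-0.285,0.052],"gripper":65}

```text
time_s: 3.22
ee_pos: [0.5432, 0.1294, 0.2507]
tool_rot: [3.064, 0.695, 0.0]
ft_force: [-0.4, -0.7, 0.4]
finger_gap: 0.0598
```

```bash
python3 - <<'E'
from h import *
s=env.get_state();print(s['time_s'],s['ee_pos'],s['qpos'].round(3),R.from_rotvec(s['tool_rot']).as_matrix().round(3).tolist())
crop('wrist',0,0,512,384,1.5,'w1')
for q in('case','case_handle'):
  for d in env.mark_of('wrist',q)[:3]: print(q,d, onz('wrist',d['point'],.07 if 'h' in q else 0))
E
```

```text
3.225 [0.54322975 0.12942994 0.25069448] [ 0.231  0.307  1.827 -0.     1.007  1.356] [[0.902, 0.432, 0.0], [0.432, -0.902, -0.0], [0.0, 0.0, -1.0]]
case {'point': [258.9, 180.7], 'conf': 0.94} [0.54134936 0.12434298 0.        ]
case {'point': [267.7, 330.9], 'conf': 0.62} [0.34218069 0.01400278 0.        ]
case_handle {'point': [256.9, 191.4], 'conf': 0.74} [0.54347034 0.12852893 0.07      ]
```

View pics/w1.png

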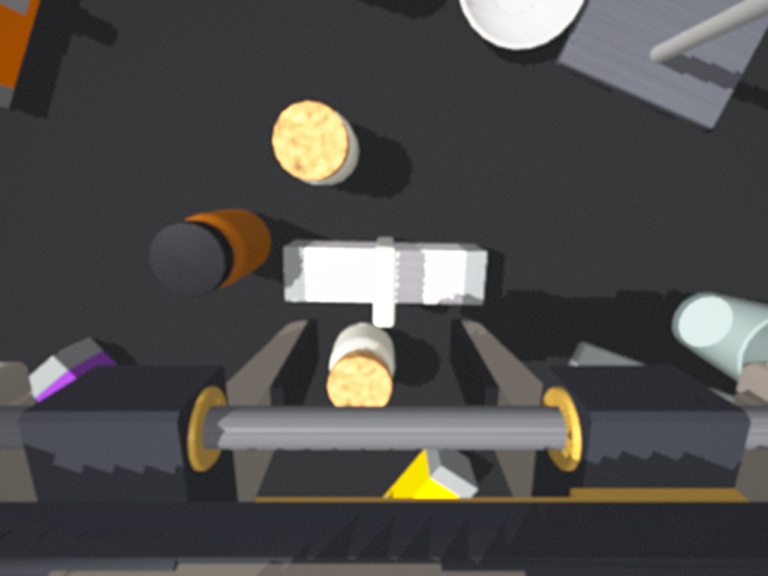

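Case square to the jaws; bar at (257,188) lies midway between the fingers. Descending and gripping.

Call:
move_arm:
  motion:
    - {"slide":[0,0,0.055],"gripper":65}
    - {"slide":[0,0,0.09],"gripper":65}
    - {"slide":[0,0,0.108],"gripper":65}
    - {"slide":[0,0,0.108],"gripper":65}
    - {"slide":[0,0,0.108],"gripper":10}
    - {"slide":[0,0,0.108],"gripper":5}
    - {"slide":[0,0,0.108],"gripper":0}
    - {"slide":[0,0,0.108],"gripper":0}
    - {"slide":[0,0,0.108],"gripper":0}
    - {"slide":[0,0,0.108],"gripper":0}
  newtons: 40

```text
schema error: expected keys twist, slide, gripper
```

Call:
move_arm:
  motion:
    - {"twist":[0,0,0],"slide":[0,0,0.055],"gripper":65}
    - {"twist":[0,0,0],"slide":[0,0,0.09],"gripper":65}
    - {"twist":[0,0,0],"slide":[0,0,0.108],"gripper":65}
    - {"twist":[0,0,0],"slide":[0,0,0.108],"gripper":65}
    - {"twist":[0,0,0],"slide":[0,0,0.108],"gripper":10}
    - {"twist":[0,0,0],"slide":[0,0,0.108],"gripper":5}
    - {"twist":[0,0,0],"slide":[0,0,0.108],"gripper":0}
    - {"twist":[0,0,0],"slide":[0,0,0.108],"gripper":0}
    - {"twist":[0,0,0],"slide":[0,0,0.108],"gripper":0}
    - {"twist":[0,0,0],"slide":[0,0,0.108],"gripper":0}
  newtons: 40

```text
time_s: 4.62
ee_pos: [0.5433, 0.1294, 0.1429]
tool_rot: [-3.065, -0.691, -0.0]
ft_force: [-1.1, -0.7, 2.7]
finger_gap: 0.0137
```

Call:
move_arm:
  motion:
    - {"twist":[0,0,0],"slide":[0,0,-0.01],"gripper":0}
    - {"twist":[0,0,0],"slide":[0,0,-0.025],"gripper":0}
    - {"twist":[0,0,0],"slide":[0,0,-0.045],"gripper":0}
    - {"twist":[0,0,0],"slide":[0,0,-0.07],"gripper":0}
    - {"twist":[0,0,0],"slide":[0,0,-0.1],"gripper":0}
    - {"twist":[0,0,0],"slide":[0,0,-0.13],"gripper":0}
    - {"twist":[0,0,0],"slide":[0,0,-0.14],"gripper":0}
    - {"twist":[0,0,0],"slide":[0,0,-0.14],"gripper":0}
    - {"twist":[0,0,0],"slide":[0,0,-0.14],"gripper":0}
    - {"twist":[0,0,0],"slide":[0,0,-0.14],"gripper":0}

```text
time_s: 5.88
ee_pos: [0.5427, 0.1293, 0.2815]
tool_rot: [3.065, 0.691, -0.003]
ft_force: [0.1, -0.1, -4.0]
finger_gap: 0.0135
```

```bash
python3 - <<'E'
from h import *
s=env.get_state();print(s['time_s'],s['ee_pos'],s['finger_gap'],s['ft_force'],s['torque'],s['qpos'].round(3))
crop('side',150,90,200,150,4,'s2');crop('wrist',0,0,512,384,1.5,'w2')
E
```

```text
5.875 [0.54271053 0.1292783  0.28148894] 0.013503477531085923 [ 0.11083893 -0.13952668 -4.02680812] [ 0.0646304   0.17140455 -0.02428875] [0.231 0.272 1.799 0.    1.073 1.358]
```

View pics/s2.png

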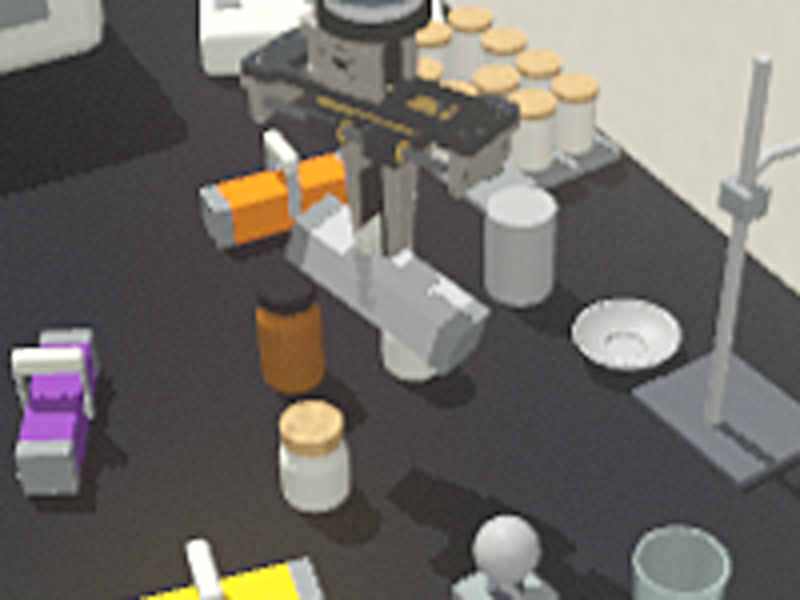

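View pics/w2.png

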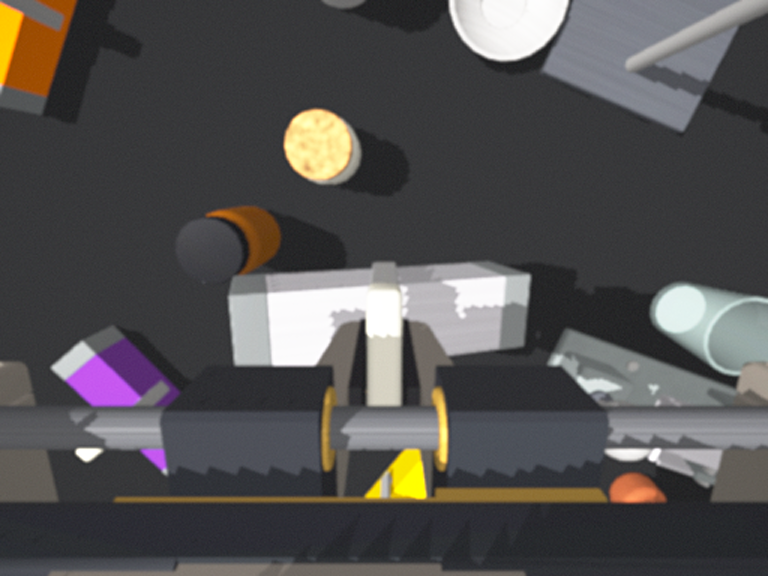

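```bash
python3 - <<'E'
from h import *
s=env.get_state();T=R.from_rotvec(s['tool_rot']);g=np.array(s['ee_pos'])+T.apply([0,0,.069])
x=T.apply([0,1,0]) # towards -y world end
y=T.apply([-1,0,0]);zz=np.array([0,0,1.])
piv=g-[0,0,.05+.003]
for t in(17,-17):  # + : tool-y end dips
    a=np.radians(t); cx=np.cos(a)*x-np.sin(a)*zz; cz=np.cos(a)*zz+np.sin(a)*x
    P=[piv+sx*.075*cx+sy*.02*y+.02*cz for sx in(-1,1) for sy in(-1,1)]
    print(t,'wrist*1.5',(proj('wrist',P)*1.5).round().tolist(),'side crop',((proj('side',P)-[150,90])*4).round().tolist())
E
```

```text
17 wrist*1.5 [[229.0, 299.0], [238.0, 385.0], [530.0, 276.0], [524.0, 346.0]] side crop [[325.0, 192.0], [290.0, 218.0], [486.0, 307.0], [454.0, 336.0]]
-17 wrist*1.5 [[238.0, 276.0], [244.0, 346.0], [539.0, 299.0], [531.0, 385.0]] side crop [[316.0, 236.0], [282.0, 262.0], [473.0, 252.0], [440.0, 280.0]]
```

The model overlay matches +17°: the tool +y end, towards the robot's right, is the heavy one (predicted side corners (325,192)–(486,307), seen there). So the case has to turn about 2.79 rad. I'm carrying it to a spot just behind the stand, from where the wrist camera can see the tray.

Call:
move_arm:
  motion:
    - {"twist":[0,0,-0.1],"slide":[0,0,-0.05],"gripper":0}
    - {"twist":[0,0,-0.28],"slide":[-0.01,0.02,-0.08],"gripper":0}
    - {"twist":[0,0,-0.46],"slide":[-0.015,0.045,-0.08],"gripper":0}
    - {"twist":[0,0,-0.64],"slide":[-0.02,0.07,-0.08],"gripper":0}
    - {"twist":[0,0,-0.82],"slide":[-0.025,0.095,-0.08],"gripper":0}
    - {"twist":[0,0,-1.0],"slide":[-0.032,0.12,-0.08],"gripper":0}
    - {"twist":[0,0,-1.18],"slide":[-0.039,0.145,-0.08],"gripper":0}
    - {"twist":[0,0,-1.36],"slide":[-0.046,0.17,-0.08],"gripper":0}
    - {"twist":[0,0,-1.54],"slide":[-0.052,0.195,-0.08],"gripper":0}
    - {"twist":[0,0,-1.72],"slide":[-0.06,0.22,-0.08],"gripper":0}
    - {"twist":[0,0,-1.9],"slide":[-0.066,0.245,-0.08],"gripper":0}
    - {"twist":[0,0,-2.08],"slide":[-0.073,0.27,-0.08],"gripper":0}
    - {"twist":[0,0,-2.26],"slide":[-0.08,0.3,-0.08],"gripper":0}
    - {"twist":[0,0,-2.44],"slide":[-0.086,0.325,-0.08],"gripper":0}
    - {"twist":[0,0,-2.62],"slide":[-0.093,0.349,-0.08],"gripper":0}
    - {"twist":[0,0,-2.786],"slide":[-0.093,0.349,-0.08],"gripper":0}
    - {"twist":[0,0,-2.786],"slide":[-0.093,0.349,-0.08],"gripper":0}
    - {"twist":[0,0,-2.786],"slide":[-0.093,0.349,-0.08],"gripper":0}

```text
time_s: 8.22
ee_pos: [0.6091, -0.2255, 0.3624]
tool_rot: [0.133, -3.138, -0.0]
ft_force: [0.9, 1.1, -4.1]
finger_gap: 0.0137
```

```bash
python3 - <<'E'
from h import *
s=env.get_state();T=R.from_rotvec(s['tool_rot']);print(s['time_s'],s['ee_pos'],s['finger_gap'],s['qpos'].round(3),T.as_matrix().round(3).tolist())
crop('wrist',0,0,512,384,1.5,'w3')
dx=np.array([np.cos(1.6616),np.sin(1.6616),0]);dy=np.array([-dx[1],dx[0],0]);o=np.array([.530,-.2257,0])
for nm,L in(('plate',[(168,45,12),(-94,45,12),(-94,-45,12),(168,-45,12)]),('floor',[(79,24,46),(-79,24,46),(-79,-24,46),(79,-24,46)]),('ball',[(140,0,90)])):
    print(nm,(proj('wrist',[o+(a*dx+b*dy+np.array([0,0,c]))/1000 for a,b,c in L])*1.5).round().tolist())
for q in('stand','tray_floor','knob_ball'):
  for d in env.mark_of('wrist',q)[:2]: print(q,d['conf'],np.array(d['point'])*1.5,onz('wrist',d['point'],{'stand':0,'tray_floor':.046,'knob_ball':.09}[q]))
E
```

```text
8.225 [ 0.60906027 -0.22547597  0.36235232] 0.013702907304765078 [-0.357  0.344  1.512  0.     1.286 -2.013] [[-0.996, -0.085, -0.0], [-0.085, 0.996, 0.0], [0.0, 0.0, -1.0]]
plate [[556.0, 129.0], [298.0, 130.0], [302.0, 219.0], [547.0, 218.0]]
floor [[474.0, 148.0], [307.0, 149.0], [310.0, 200.0], [472.0, 200.0]]
ball [[555.0, 172.0]]
stand 0.75 [387.9  175.65] [ 0.53029089 -0.2278852   0.        ]
tray_floor 0.6 [389.55 173.1 ] [ 0.52895108 -0.22692856  0.046     ]
knob_ball 0.6 [551.4 171.9] [ 0.51720708 -0.08989958  0.09      ]
knob_ball 0.21 [386.55 345.6 ] [ 0.68773454 -0.21592313  0.09      ]
```

View pics/w3.png

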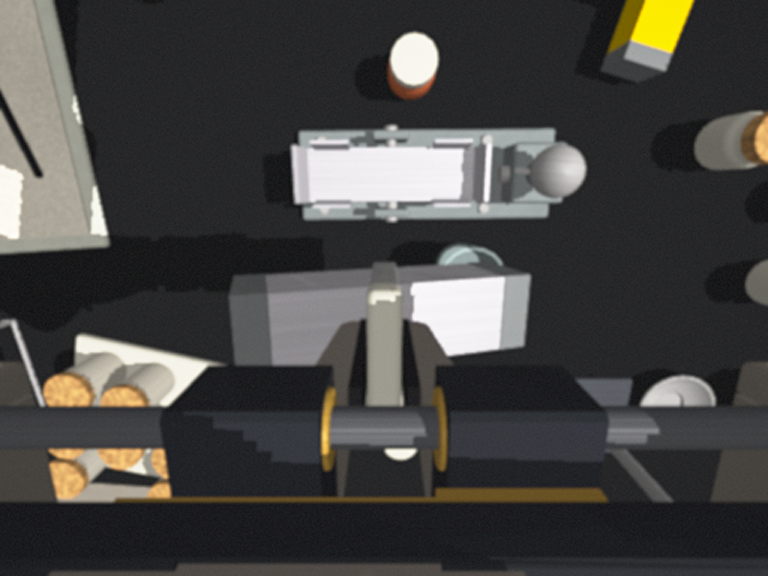

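The stand matches the prediction within about 1 px: plate corners at (298,130), (556,128), (549,218) and (303,220), ball at (557,170). Next I'll check how the case sits in the grip.

```bash
python3 - <<'E'
from h import *
crop('wrist',140,160,230,95,3.4,'w4')
E
```

```text
(no output)
```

View pics/w4.png

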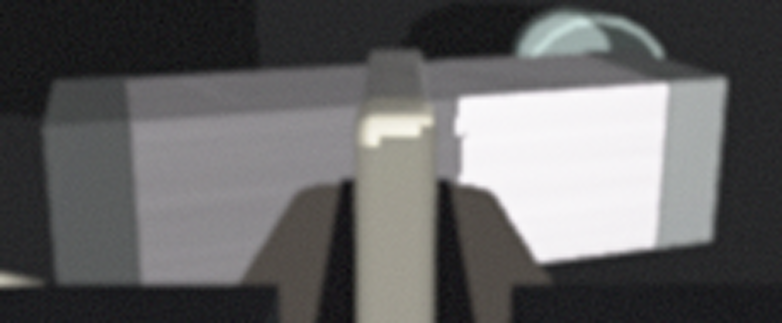

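The case corners match the model within about 1 mm, so it hangs square. Moving over the tray, just above contact.

Call:
move_arm:
  motion:
    - {"twist":[0,0,0],"slide":[0.03,0.004,0.0],"gripper":0}
    - {"twist":[0,0,0],"slide":[0.065,0.009,0.0],"gripper":0}
    - {"twist":[0,0,-0.005],"slide":[0.079,0.011,0.02],"gripper":0}
    - {"twist":[0,0,-0.005],"slide":[0.079,0.011,0.06],"gripper":0}
    - {"twist":[0,0,-0.005],"slide":[0.079,0.011,0.1],"gripper":0}
    - {"twist":[0,0,-0.005],"slide":[0.079,0.011,0.122],"gripper":0}
    - {"twist":[0,0,-0.005],"slide":[0.079,0.011,0.127],"gripper":0}
    - {"twist":[0,0,-0.005],"slide":[0.079,0.011,0.127],"gripper":0}
    - {"twist":[0,0,-0.005],"slide":[0.079,0.011,0.127],"gripper":0}
    - {"twist":[0,0,-0.005],"slide":[0.079,0.011,0.127],"gripper":0}

```text
time_s: 9.72
ee_pos: [0.5299, -0.2219, 0.2367]
tool_rot: [-0.146, 3.137, -0.001]
ft_force: [0.6, -1.3, -4.8]
finger_gap: 0.0137
```

```bash
python3 - <<'E'
from h import *
s=env.get_state();T=R.from_rotvec(s['tool_rot']);print(s['time_s'],s['ee_pos'],s['finger_gap'],s['ft_force'],T.as_matrix().round(4).tolist())
crop('wrist',60,100,400,160,2,'w5');crop('side',230,190,130,130,4.5,'s5')
E
```

```text
9.725 [ 0.5299067  -0.22188235  0.23670131] 0.013655390293495846 [ 0.55002538 -1.32109452 -4.77781001] [[-0.9957, -0.0931, 0.0016], [-0.0931, 0.9957, -0.0006], [-0.0015, -0.0008, -1.0]]
```

View pics/w5.png

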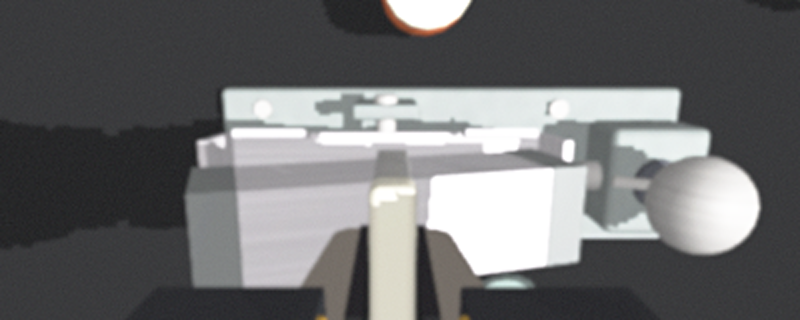

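View pics/s5.png

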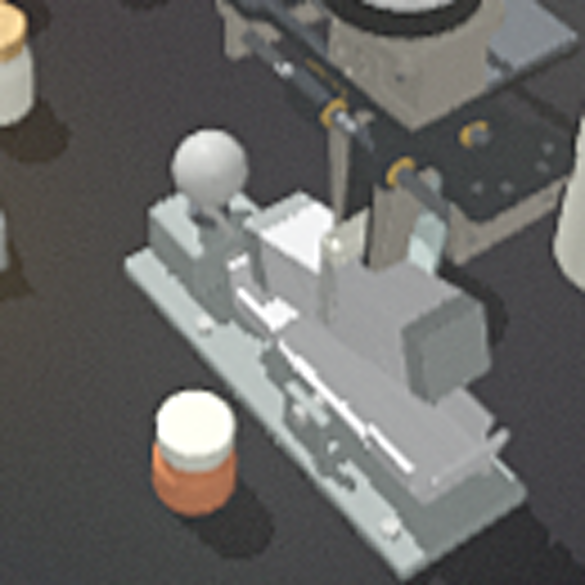

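```bash
python3 - <<'E'
from h import *
dx=np.array([np.cos(1.6616),np.sin(1.6616),0]);dy=np.array([-dx[1],dx[0],0]);o=np.array([.530,-.2257,0])
for nm,L in(('plate',[(168,45,12),(-94,45,12)]),('ball',[(140,0,90)]),('floor',[(79,24,46),(-79,24,46)])):
    print(nm,((proj('wrist',[o+(a*dx+b*dy+np.array([0,0,c]))/1000 for a,b,c in L])-[60,100])*2).round().tolist())
for p,z in(((223,89),.012),((680,91),.012),((702,205),.09)):
    q=onz('wrist',np.array(p)/2+[60,100],z);r=q-o;print(p,q.round(4),'stand',r@dx,r@dy)
E
```

```text
plate [[681.0, 90.0], [220.0, 89.0]]
ball [[696.0, 206.0]]
floor [[538.0, 136.0], [231.0, 135.0]]
(223, 89) [ 0.4936 -0.3216  0.012 ] stand -0.09224111604479214 0.04494638910772121
(680, 91) [ 0.4704 -0.063   0.012 ] stand 0.16746452539160453 0.04459324178024607
(702, 205) [ 0.5168 -0.0838  0.09  ] stand 0.14247556075350534 0.0003067019171542144
```

Call:
move_arm:
  motion:
    - {"twist":[0,0,0],"slide":[0,0.0005,0.012],"gripper":0}
    - {"twist":[0,0,0],"slide":[0,0.0005,0.02],"gripper":0}
    - {"twist":[0,0,0],"slide":[0,0.0005,0.024],"gripper":0}
    - {"twist":[0,0,0],"slide":[0,0.0005,0.027],"gripper":0}
    - {"twist":[0,0,0],"slide":[0,0.0005,0.03],"gripper":0}
    - {"twist":[0,0,0],"slide":[0,0.0005,0.033],"gripper":0}
    - {"twist":[0,0,0],"slide":[0,0.0005,0.036],"gripper":0}
    - {"twist":[0,0,0],"slide":[0,0.0005,0.039],"gripper":0}
    - {"twist":[0,0,0],"slide":[0,0.0005,0.039],"gripper":0}
    - {"twist":[0,0,0],"slide":[0,0.0005,0.039],"gripper":0}

```text
time_s: 11.08
ee_pos: [0.5295, -0.2212, 0.1968]
tool_rot: [-0.146, 3.138, -0.0]
ft_force: [-0.7, 0.4, -2.5]
finger_gap: 0.0139
```

```bash
python3 - <<'E'
from h import *
s=env.get_state();print(s['time_s'],s['ee_pos'],s['finger_gap'],s['ft_force'],s['torque'])
crop('wrist',60,100,400,160,2,'w6');crop('side',230,190,130,130,4.5,'s6')
E
```

```text
11.075 [ 0.52949234 -0.22123977  0.19683028] 0.013852098859749168 [-0.70171375  0.39222705 -2.49792454] [ 0.01815612 -0.03664954 -0.01367753]
```

View pics/w6.png

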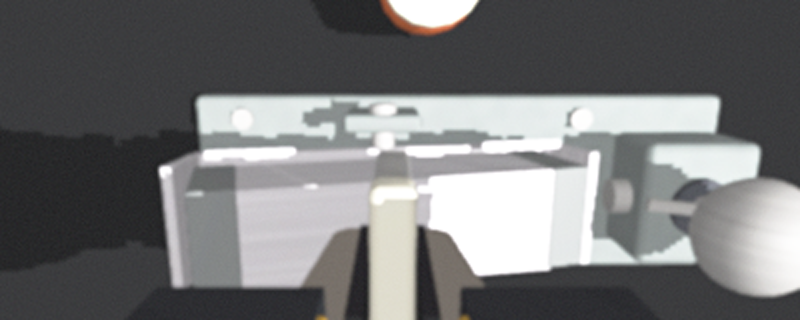

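View pics/s6.png

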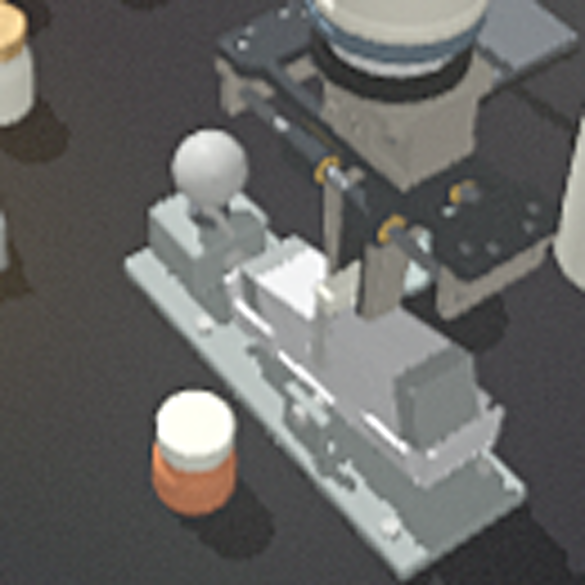

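The case has entered the tray and the tray is tipping towards the knob. Lowering the last few millimetres.

Call:
move_arm:
  motion:
    - {"twist":[0,0,0],"slide":[0,0,0.002],"gripper":0}
    - {"twist":[0,0,0],"slide":[0,0,0.004],"gripper":0}
    - {"twist":[0,0,0],"slide":[0,0,0.006],"gripper":0}
    - {"twist":[0,0,0],"slide":[0,0,0.007],"gripper":0}
    - {"twist":[0,0,0],"slide":[0,0,0.007],"gripper":0}
    - {"twist":[0,0,0],"slide":[0,0,0.007],"gripper":0}

```text
time_s: 11.92
ee_pos: [0.5293, -0.2212, 0.1896]
tool_rot: [0.146, -3.138, -0.0]
ft_force: [-1.4, 0.5, -2.4]
finger_gap: 0.0137
```

```bash
python3 - <<'E'
from h import *
s=env.get_state();print(s['time_s'],s['ee_pos'],s['finger_gap'],s['ft_force'],s['torque'])
crop('wrist',60,100,400,160,2,'w7');crop('side',230,190,130,130,4.5,'s7')
E
```

```text
11.925 [ 0.5293425  -0.2211572   0.18964559] 0.013740428583171985 [-1.37466057  0.54760464 -2.39392542] [ 0.01124149  0.01100281 -0.02315012]
```

View pics/w7.png

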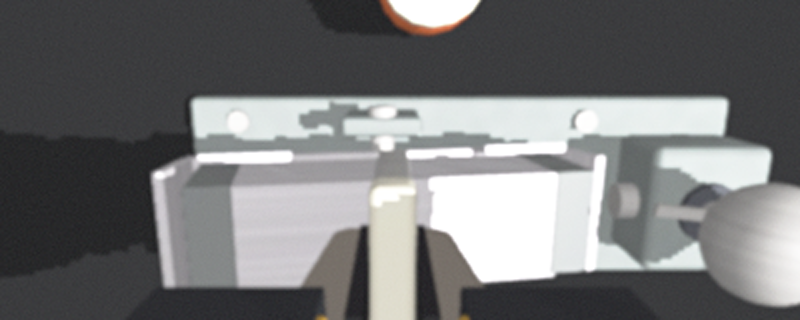

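View pics/s7.png

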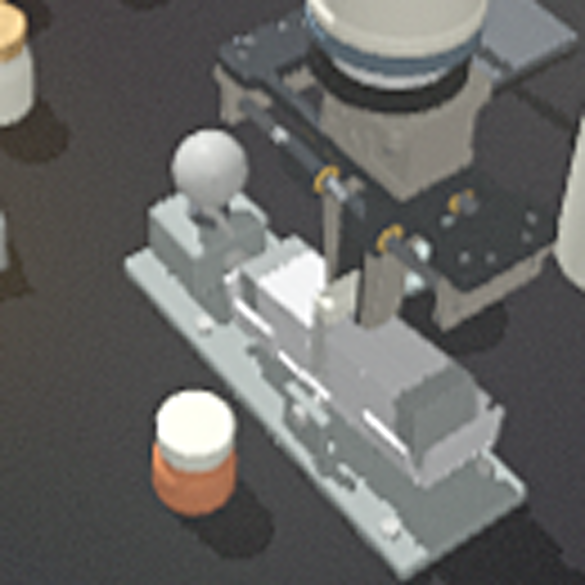

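Call:
move_arm:
  motion:
    - {"twist":[0,0,0],"slide":[0,0,0.001],"gripper":0}
    - {"twist":[0,0,0],"slide":[0,0,0.002],"gripper":0}
    - {"twist":[0,0,0],"slide":[0,0,0.002],"gripper":0}
    - {"twist":[0,0,0],"slide":[0,0,0.002],"gripper":0}

```text
time_s: 12.52
ee_pos: [0.5295, -0.2214, 0.1884]
tool_rot: [-0.146, 3.138, -0.0]
ft_force: [-2.9, 0.2, 5.2]
finger_gap: 0.0136
```

Seated (force flipped to +5 N). Releasing and rising.

Call:
move_arm:
  motion:
    - {"twist":[0,0,0],"slide":[0,0,-0.0005],"gripper":22}
    - {"twist":[0,0,0],"slide":[0,0,-0.0005],"gripper":35}
    - {"twist":[0,0,0],"slide":[0,0,-0.0005],"gripper":40}
    - {"twist":[0,0,0],"slide":[0,0,-0.0005],"gripper":45}
    - {"twist":[0,0,0],"slide":[0,0,-0.02],"gripper":45}
    - {"twist":[0,0,0],"slide":[0,0,-0.05],"gripper":60}
    - {"twist":[0,0,0],"slide":[0,0,-0.09],"gripper":75}
    - {"twist":[0,0,0],"slide":[0,0,-0.09],"gripper":75}
    - {"twist":[0,0,0],"slide":[0,0,-0.09],"gripper":75}

```text
time_s: 13.65
ee_pos: [0.5291, -0.2211, 0.2772]
tool_rot: [0.146, -3.138, -0.0]
ft_force: [-0.2, 1.2, 1.0]
finger_gap: 0.0691
```

```bash
python3 - <<'E'
from h import *
s=env.get_state();print(s['time_s'],s['ee_pos'],s['finger_gap'],s['ft_force'],s['qpos'].round(3),R.from_rotvec(s['tool_rot']).as_matrix().round(4).tolist())
crop('wrist',0,0,512,384,1.5,'w8');crop('side',230,190,130,130,4.5,'s8')
E
```

```text
13.65 [ 0.52908399 -0.22111519  0.27717297] 0.06906813866499648 [-0.21000847  1.18248264  0.95140809] [-0.398  0.3    1.771 -0.     1.071 -2.062] [[-0.9957, -0.0931, -0.0004], [-0.0931, 0.9957, 0.0002], [0.0004, 0.0002, -1.0]]
```

View pics/w8.png

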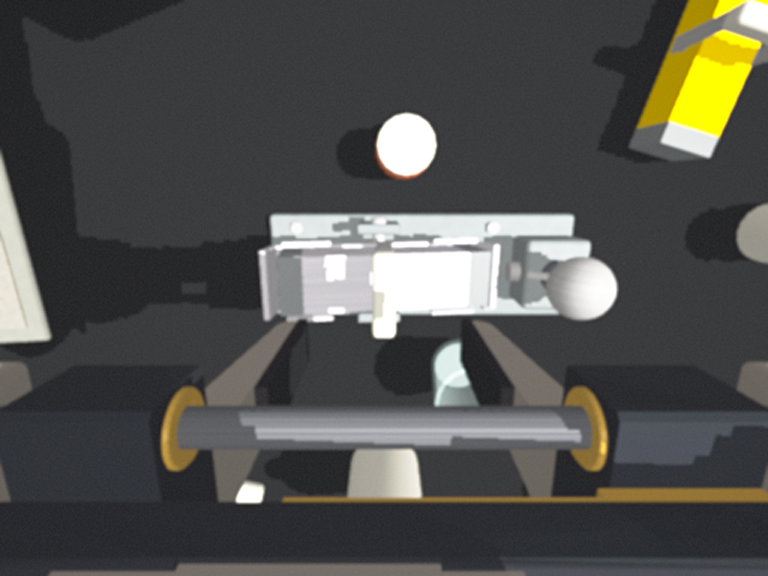

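View pics/s8.png

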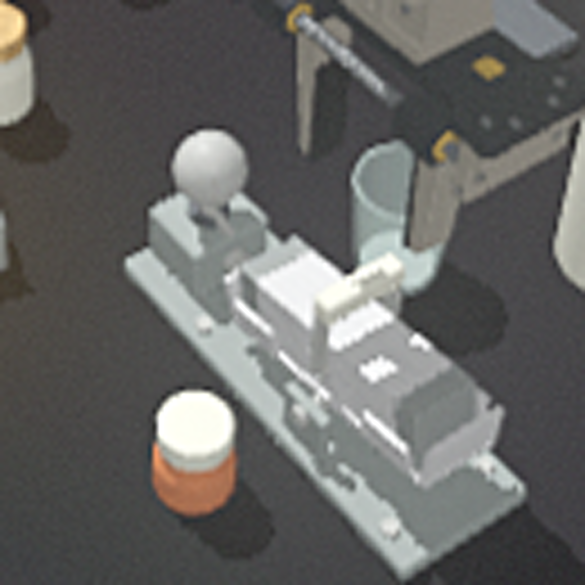

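The case is released: the tray is tipped to the knob end and the bar stands up at (383,290). Locating the ball for the next grip.

```bash
python3 - <<'E'
from h import *
im=cv2.imread('pics/w8.png');cv2.imwrite('pics/w8c.png',cv2.resize(im[200:340,220:640],None,fx=1.9,fy=1.9))
print(onz('wrist',np.array((581.5,288.5))/1.5,.09))
dx=np.array([np.cos(1.6616),np.sin(1.6616),0]);dy=np.array([-dx[1],dx[0],0]);o=np.array([.530,-.2257,0])
for t in(.17,.0,-.17):
  for off in(0,.004):
    tx=np.cos(t)*dx-np.sin(t)*np.array([0,0,1]);tz=np.sin(t)*dx+np.cos(t)*np.array([0,0,1]);c=o+[0,0,.04]+.006*tz+off*tx
    print(t,off,((proj('wrist',[c+a*tx+b*dy+.04*tz for a in(-.075,.075) for b in(.02,-.02)])*1.5-[220,200])*1.9).round().tolist())
E
```

```text
[ 0.51649767 -0.08414064  0.09      ]
0.17 0 [[107.0, 118.0], [114.0, 227.0], [513.0, 107.0], [506.0, 208.0]]
0.17 0.004 [[119.0, 118.0], [125.0, 227.0], [522.0, 107.0], [515.0, 207.0]]
0.0 0 [[91.0, 112.0], [98.0, 217.0], [504.0, 113.0], [497.0, 218.0]]
0.0 0.004 [[102.0, 112.0], [109.0, 217.0], [515.0, 113.0], [507.0, 218.0]]
-0.17 0 [[84.0, 106.0], [91.0, 206.0], [487.0, 119.0], [480.0, 228.0]]
-0.17 0.004 [[93.0, 106.0], [100.0, 207.0], [498.0, 120.0], [492.0, 229.0]]
```

View pics/w8c.png

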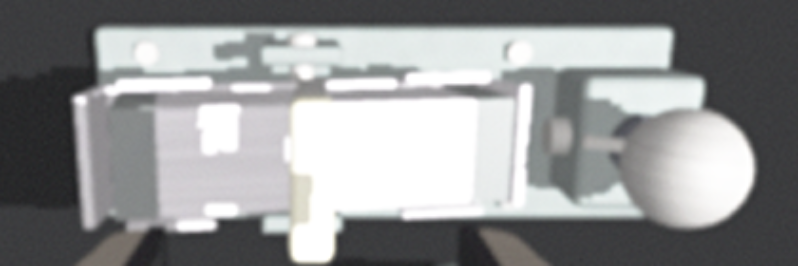

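Case corners match the tilt of +0.17. Moving above the ball with the jaws turned.

Call:
move_arm:
  motion:
    - {"twist":[0,0,0.18],"slide":[0,0.04,0],"gripper":66}
    - {"twist":[0,0,0.36],"slide":[0,0.08,0],"gripper":66}
    - {"twist":[0,0,0.54],"slide":[0,0.12,0.0],"gripper":66}
    - {"twist":[0,0,0.72],"slide":[-0.001,0.137,0.017],"gripper":66}
    - {"twist":[0,0,0.824],"slide":[-0.001,0.137,0.017],"gripper":66}
    - {"twist":[0,0,0.824],"slide":[-0.001,0.137,0.017],"gripper":66}
    - {"twist":[0,0,0.824],"slide":[-0.001,0.137,0.017],"gripper":66}

```text
time_s: 14.62
ee_pos: [0.5175, -0.0849, 0.2603]
tool_rot: [-1.119, -2.935, 0.0]
ft_force: [0.1, 0.3, -1.1]
finger_gap: 0.0604
```

```bash
python3 - <<'E'
from h import *
s=env.get_state();T=R.from_rotvec(s['tool_rot']);print(s['time_s'],s['ee_pos'],s['finger_gap'],s['qpos'].round(3),T.as_matrix().round(4).tolist())
crop('wrist',0,0,512,384,1.5,'w9')
print(proj('wrist',[[.517,-.0847,.09]])*1.5)
E
```

```text
14.625 [ 0.51754374 -0.08489982  0.26027408] 0.06040145370693959 [-0.165  0.245  1.889 -0.     1.008 -1.008] [[-0.7461, 0.6659, -0.0007], [0.6659, 0.7461, 0.0001], [0.0005, -0.0004, -1.0]]
[[384.47022394 291.90706295]]
```

View pics/w9.png

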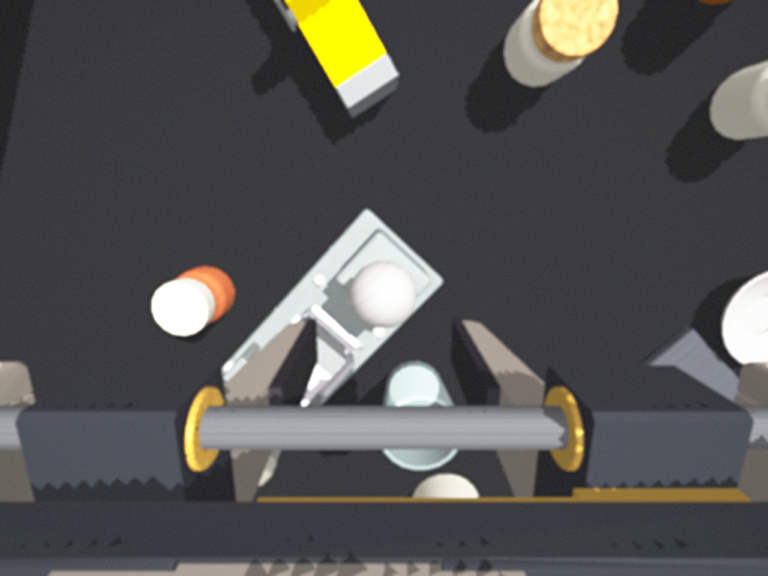

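Ball at (384,294), predicted (384,292). Descending, gripping, then turning clockwise.

Call:
move_arm:
  motion:
    - {"twist":[0,0,0],"slide":[0,0,0.04],"gripper":66}
    - {"twist":[0,0,0],"slide":[0,0,0.08],"gripper":66}
    - {"twist":[0,0,0],"slide":[0,0,0.097],"gripper":66}
    - {"twist":[0,0,0],"slide":[0,0,0.101],"gripper":66}
    - {"twist":[0,0,0],"slide":[0,0,0.101],"gripper":66}
    - {"twist":[0,0,0],"slide":[0,0,0.101],"gripper":30}
    - {"twist":[0,0,0],"slide":[0,0,0.101],"gripper":30}
    - {"twist":[0,0,0],"slide":[0,0,0.101],"gripper":30}
    - {"twist":[0,0,0],"slide":[0,0,0.101],"gripper":30}
  newtons: 25

```text
time_s: 15.8
ee_pos: [0.5173, -0.0857, 0.1606]
tool_rot: [1.121, 2.934, -0.003]
ft_force: [-4.2, -7.9, 6.6]
finger_gap: 0.0427
```

The grip is slightly high and off centre (42.7 mm gap, side force 8 N). I'll reopen, adjust and close again.

Call:
move_arm:
  motion:
    - {"twist":[0,0,0],"slide":[0,0,0],"gripper":62}
    - {"twist":[0,0,0],"slide":[0,0,0],"gripper":62}
    - {"twist":[0,0,0],"slide":[0,-0.001,0.002],"gripper":62}
    - {"twist":[0,0,0],"slide":[0,-0.001,0.002],"gripper":62}
    - {"twist":[0,0,0],"slide":[0,-0.001,0.002],"gripper":30}
    - {"twist":[0,0,0],"slide":[0,-0.001,0.002],"gripper":30}
    - {"twist":[0,0,0],"slide":[0,-0.001,0.002],"gripper":30}
    - {"twist":[0,0,0],"slide":[0,-0.001,0.002],"gripper":30}

```text
time_s: 16.8
ee_pos: [0.5169, -0.0856, 0.1577]
tool_rot: [-1.122, -2.934, 0.0]
ft_force: [-0.5, -1.0, 0.2]
finger_gap: 0.0426
```

Call:
move_arm:
  motion:
    - {"twist":[0,0,0.15],"slide":[0,0,0],"gripper":30}
    - {"twist":[0,0,0.3],"slide":[0,0,0],"gripper":30}
    - {"twist":[0,0,0.45],"slide":[0,0,0],"gripper":30}
    - {"twist":[0,0,0.6],"slide":[0,0,0],"gripper":30}
    - {"twist":[0,0,0.75],"slide":[0,0,0],"gripper":30}
    - {"twist":[0,0,0.9],"slide":[0,0,0],"gripper":30}
    - {"twist":[0,0,1.05],"slide":[0,0,0],"gripper":30}
    - {"twist":[0,0,1.2],"slide":[0,0,0],"gripper":30}
    - {"twist":[0,0,1.35],"slide":[0,0,0],"gripper":30}
    - {"twist":[0,0,1.45],"slide":[0,0,0],"gripper":30}
    - {"twist":[0,0,1.45],"slide":[0,0,0],"gripper":30}
    - {"twist":[0,0,1.45],"slide":[0,0,0],"gripper":30}

```text
time_s: 18.3
ee_pos: [0.5178, -0.0854, 0.1579]
tool_rot: [2.784, 1.454, 0.003]
ft_force: [5.5, 2.5, -1.6]
finger_gap: 0.0427
```

```bash
python3 - <<'E'
from h import *
s=env.get_state();T=R.from_rotvec(s['tool_rot']);print(s['time_s'],s['ee_pos'],s['finger_gap'],s['ft_force'],s['torque'],s['qpos'].round(3),T.as_matrix().round(4).tolist())
E
```

```text
18.3 [ 0.51776624 -0.08543972  0.15788483] 0.042667365297521576 [ 5.4687238   2.45126967 -1.64944025] [ 0.12115947 -0.76091234  0.14699376] [-0.167  0.389  1.966  0.     0.785  0.441] [[0.5712, 0.8208, 0.0018], [0.8208, -0.5712, 0.0], [0.0011, 0.0015, -1.0]]
```

Call:
move_arm:
  motion:
    - {"twist":[0,0,0.12],"slide":[0,0,0],"gripper":30}
    - {"twist":[0,0,0.2],"slide":[0,0,0],"gripper":30}
    - {"twist":[0,0,0.2],"slide":[0,0,0],"gripper":30}
    - {"twist":[0,0,0.2],"slide":[0,0,0],"gripper":30}

```text
time_s: 18.8
ee_pos: [0.5178, -0.0856, 0.1581]
tool_rot: [2.914, 1.171, 0.003]
ft_force: [5.4, 0.8, -0.2]
finger_gap: 0.0427
```

```bash
python3 - <<'E'
from h import *
s=env.get_state();print(s['time_s'],s['ee_pos'],s['finger_gap'],s['ft_force'],s['torque'],s['qpos'].round(3))
crop('top',280,140,140,110,5,'t10');crop('side',230,190,130,130,4.5,'s10')
E
```

```text
18.8 [ 0.51781091 -0.08561819  0.15806446] 0.04274271976368451 [ 5.43720206  0.77469362 -0.23143315] [-0.04522324 -0.81090207  0.4768569 ] [-0.167  0.389  1.965 -0.     0.785  0.64 ]
```

View pics/s10.png

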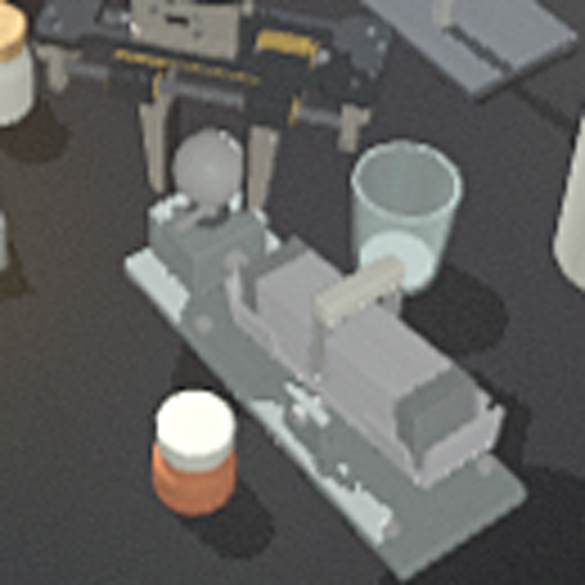

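Reaction torque rose from 0.15 to 0.48 N m in the last 0.2 rad, far above the 0.05 N m the knob takes, so it is against its stop. Releasing and rising.

Call:
move_arm:
  motion:
    - {"twist":[0,0,0],"slide":[0,0,0],"gripper":64}
    - {"twist":[0,0,0],"slide":[0,0,0],"gripper":64}
    - {"twist":[0,0,0],"slide":[0,0,0],"gripper":64}
    - {"twist":[0,0,0],"slide":[0,0,-0.03],"gripper":64}
    - {"twist":[0,0,0],"slide":[0,0,-0.08],"gripper":64}
    - {"twist":[0,0,0],"slide":[0,0,-0.13],"gripper":64}
    - {"twist":[0,0,0],"slide":[0,0,-0.13],"gripper":64}
    - {"twist":[0,0,0],"slide":[0,0,-0.13],"gripper":64}

```text
time_s: 19.9
ee_pos: [0.5164, -0.0854, 0.2871]
tool_rot: [-2.917, -1.166, 0.001]
ft_force: [-0.3, -0.6, 0.5]
finger_gap: 0.0589
```

```bash
python3 - <<'E'
from h import *
s=env.get_state();print(s['time_s'],s['ee_pos'],s['finger_gap'],s['ft_force'],s['torque'])
crop('side',150,130,250,190,3.1,'s11');crop('wrist',0,0,512,384,1.5,'w11')
E
```

```text
19.9 [ 0.51640279 -0.0854107   0.28710462] 0.05894294190838871 [-0.32110141 -0.58040697  0.45179848] [-0.02782973  0.171157    0.03659667]
```

View pics/s11.png

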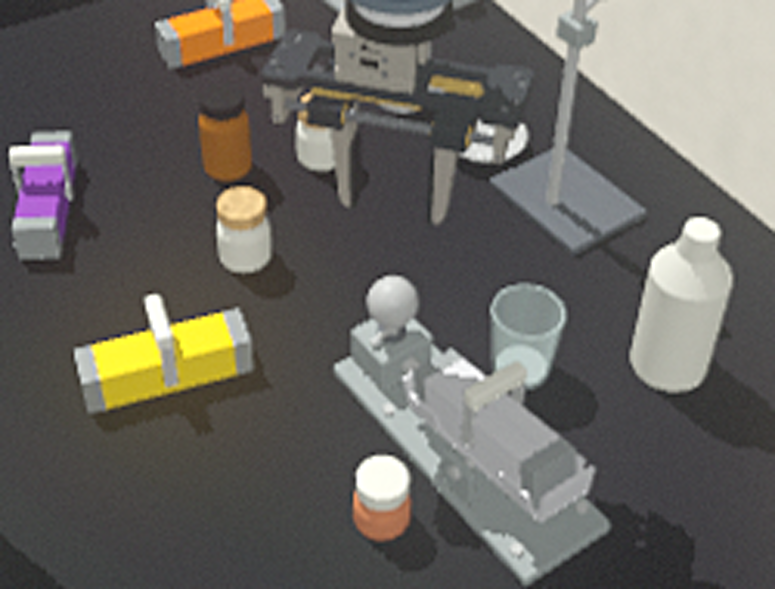

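View pics/w11.png

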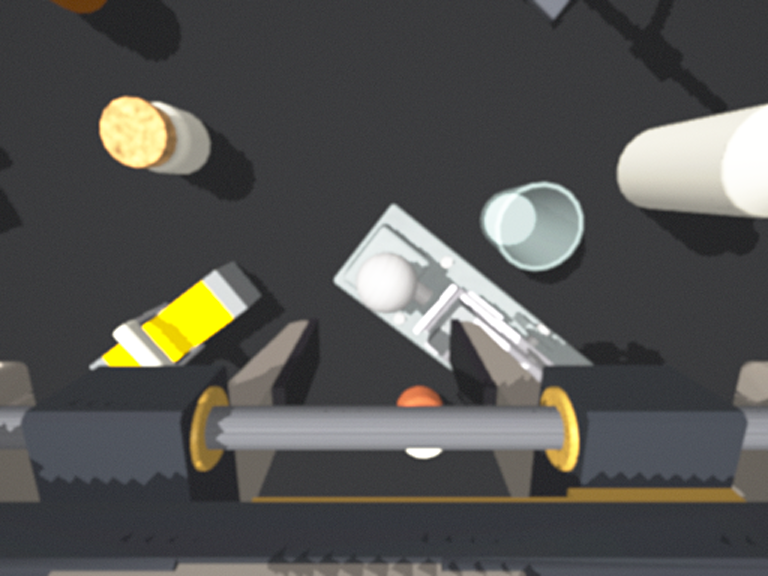

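```bash
python3 - <<'E'
from h import *
print(env.sign_off())
E
```

```text
the job is handed in; nothing more can be done
None
```

I handed the job in at about 20 s. The hand-in gives no verdict, but my last checks were all in order.

- **Finding the heavy end:** I lifted the silver case by its handle. The end towards the robot's right dipped 17°, and the case corners seen in the side and wrist pictures matched that tilt.
- **Placing the case:** I turned it about 2.79 rad so the heavy end lay at the knob. I then lowered it slowly into the tray with a measured force of about 5 N at most, and let go. Afterwards the wrist picture matched the tray fully tipped (0.17 rad) towards the knob, with the case seated between the walls. No picture showed the tray tipping the other way.
- **Locking the tray:** My first grip on the ball was about 2 mm high and off centre, so I reopened and gripped again. I turned it 1.65 rad clockwise, and the resisting torque rose from 0.15 to 0.48 N m over the last 0.2 rad, so it was against its stop. The smooth ball shows no mark, so only the torque confirms the lock.
- **Last look:** The gripper was clear of everything, the case was in the tipped tray with its handle up, and the cups, jar, beaker and wash bottle stood where they were. The can was not in the last pictures.

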